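# Open the light-proof bottle case and lay the bottle on the roller

### The job

Get the yellow culture bottle out of the blue case and onto the bottle roller: lift the handle end of the case's sliding lid over the stop lip, draw the lid out of its grooves and off the case, and leave it lying flat on the bench, handle up. Then take the bottle out, lay it lengthwise in the valley between the two rollers, about half-way along them, and let go, without dropping it. Leave the other things standing where they are.

Things in the scene. Friction and masses are not known exactly. Their poses are not given: they have to be found in the camera images.
- case: Blue case fixed to the bench, 116 x 192 x 61 mm (x, y, z), origin at the centre of its underside, shut by a sliding lid that leaves at its +y end. The lid lies on ledges 47 mm above the bench between side cheeks 102 mm apart. After 80 mm of travel along +y the lid is clear of the grooves, after 180 mm it is off the case.
- case_lip (a point): Middle of the top of the stop lip, the case's +y end wall, 51 mm above the bench: 4 mm above the resting lid's underside, so a lid pulled without lifting butts against it. With the lid's front end raised 5 to 9 mm (its rear staying down) it slides out over the lip; 10 mm is the most the grooves allow. Axes as the case.
- case_groove_end (a point): Where the grooves end, on the centre line at ledge height, axes as the case. From here to the rear (-y) end of the case, 88 mm, roofs over the ledges hold the lid down, 5 mm clear above it; from here to the lip the lid is open above.
- case_floor (a point): Centre of the case's floor, 8 mm above the bench. Inside, the case is 92 mm wide (x) and its cheeks are 61 mm high. 15 mm high saddles carry the bottle 38 mm behind and 17 mm ahead (+y) of this point.
- lid: Grey lid plate, 99 x 170 x 4.5 mm (x, y, z), loose, 0.16 kg, origin at the centre of its underside, its axes along the case's at the start. A steel bow handle stands across it near its +y end. Shut fingers, tips tilted down and towards +y, can hook the handle from the -y side and draw it up and along +y; or it can be pinched.
- lid_bar (a point): Centre of the bow handle's bar: round, 9 mm thick, along x, 36 mm above the lid's underside (27 mm of free height under the bar), 50 mm from the lid's centre towards +y and 35 mm behind its front edge; 58 mm of free width between the posts. Axes as the lid.
- sample_mid (a point): Yellow culture bottle, white cap, 34 mm thick, 117 mm long, 75 g, lying in the case, cap towards the case's +y, axis 26 mm above the bench. Point on its axis 40 mm from the base; z points to the cap. The 34 mm body reaches from z = -40 to +30 mm. Grasp it across, within 10 mm of the point, fingertips at most 14 mm below the axis, or they meet the floor or the rollers.
- roller: White bottle roller fixed to the bench, 214 x 92 x 66 mm, origin at the centre of its underside. Two black rubber rollers (16 mm thick, 26 mm between their axes, 155 mm long, axes 57 mm above the bench) lie along its x between end blocks 66 mm high; they do not turn. The control panel is at the -x end.
- roller_seat (a point): Middle of the valley: where the axis of a 34 mm bottle lies when it rests on both rollers, 78 mm above the bench. x is along the rollers. The bottle may point either way; its cap may reach over an end block.
- red_bottle_mid (a point): Bystander: red culture bottle with a blue cap, standing, 34 x 117 mm, point half-way up.
- brown_bottle_mid (a point): Bystander: brown-orange labelled bottle, standing, 34 x 117 mm, point half-way up.
- red_cup_mid (a point): Bystander: specimen cup with a red lid, standing, 65 x 67 mm, point half-way up.

How it is judged (in metres and radians):
On the way, in this order (a step that is already met when the one before it is completed fails the run):
1. the lid is over the stop lip and has slid 70 mm or more along the case, almost clear of the grooves, with the bottle still in the case (y of lid in the frame of case above 0.07 m and height (world z) of sample_mid below 0.04 m), for 0.1 s.
2. the bottle lies on both rollers (angle between the z axis of sample_mid and the x axis of roller_seat, either way round below 0.15 rad and z of sample_mid in the frame of roller_seat between -0.006 and 0.006 m and y of sample_mid in the frame of roller_seat between -0.008 and 0.008 m), for 0.2 s.
At the end, for the whole second after the job is handed in: The bottle lies on both rollers, its axis within 0.15 rad of theirs, within 8 mm across and 6 mm in height of the valley and 45 mm along it of its middle; the lid lies flat on the bench (within 0.06 rad, underside under 8 mm), handle up (all of step 2 and x of sample_mid in the frame of roller_seat between -0.045 and 0.045 m and height (world z) of lid below 0.008 m and angle between lid's own z axis and vertical below 0.06 rad); the robot touches nothing.
It fails at once if the bottle is dropped (moves faster than 0.7 m/s while no finger touches it) (contact force between sample and the fingers below 0.05 N and linear speed of sample above 0.7 m/s).
It fails at once if a bystander is moved by more than 40 mm or knocked over (distance of any of red_bottle_mid, brown_bottle_mid, red_cup_mid from where it was at the start of the episode above 0.04 m).
It also fails if it takes over 54 s, if anything falls off the work surface, if the arm or the gripper's body presses on something with over 40 N, if the wrist force passes 120 N, or if a joint passes its speed limit or range.

### The arm

A 6-joint arm with a two-finger parallel gripper is mounted at the origin on a cart in front of the work surface, level with it; the furniture and walls round the work are solid. World frame = base frame: x ahead of the robot, y to its left, z up, the work surface at z = 0. Lengths are in m, angles in degrees, forces in N, time in s.
With the tool pointing down it reaches from about 0.4 to 0.825 m from the base axis. Payload 7 kg.
Tool frame: the origin (TCP) lies between the finger pads; the fingertips stand 22 mm ahead of it and the grasp point (between the pads) lies 3 mm ahead of it; z points along the fingers, y is the line along which they close (so a half turn about z gives the same grasp; the last joint's range is limited). The gripper opens to 88 mm and grips with 3 to 60 N. Pads are 19 mm wide; open, the fingers measure 130 mm over their backs; the gripper's body (78 mm by 193 mm) begins 47 mm behind the grasp point.
Start: joints at [-47.263, 20.546, 0.682, 0, -70.136, -16.507], TCP at [0.298, -0.605, 0.249] pointing down, gripper open.
Joint ranges: [-176.03, 176.03], [-82.01, 121.73], [-58.28, 71.71], [-173.87, 95.51], [-174.79, -0.11], [-173.66, 173.66]. Speed limits (degrees/s): [136.94, 136.94, 172.46, 180, 180, 180].

### API

Orientations are given as [roll, pitch, yaw] about the fixed x, y, z axes, in that order (R = Rz(yaw) Ry(pitch) Rx(roll)).
In Python, from plant import ctrl gives the robot as it stands.
- The arm moves only by the tool apply_moves, never from a script. Its argument "targets" is a list of rows, each an object with "travel": the shift along the tool's x, y, z in mm, a list of three; "roll": the turn about the tool's z in degrees; "jaw": the finger opening in mm, from 0 to 87.6. In form: [{"travel": [tx, ty, tz], "roll": roll, "jaw": jaw}, ...]. A call has 1 to 10 rows; each row shifts and turns the commanded pose from where the row before left it, along the tool's axes as they then stand; what a row does not reach is not made up. A row lasts 1/10 s, in which the tool goes at most 50 mm and 8.59 degrees, less where a joint would pass 70% of its speed; a pose out of reach is approached as far as the arm can. A call with a gripper value outside its range is refused whole. The fingers move at their own pace and stop on an object; the grip force is fixed at half the most. Time passes only in rows, so rows that do not move let the fingers close. It gives the time, the measured TCP pose, the force, the opening and the grip force at its end, in the units of the state.
- ctrl.get_obs(): the state, without advancing time (a new reading comes with each control period).
- ctrl.snapshot(name): name is "scene" or "top" or "wrist"; returns the picture (384x512x3 uint8, red, green, blue); there is no depth.
- ctrl.calibration(name): a dict with "K" (3x3 intrinsics, pixels), "extrinsics" (4x4, takes a point from camera to world coordinates); the wrist camera has in their place "hand_eye" (4x4, takes a point from camera to tool coordinates, whose origin is the TCP and whose axes are the flange's). Camera axes: x right, y down, z forward; pixel columns grow to the right and rows downward; lengths in m; the calibration is good to about 2 mm. A picture is of the moment at which its call begins: read the wrist's pose just before it. calibration takes no time and is no camera call.
- ctrl.close_job(): hands the job in; it is judged then, once.
The state is a dict: "clock": time; "joint_pos": joint angles; "qvel": joint speeds; "tau": joint torques, N m; "tool_pos": TCP position; "orientation": TCP orientation; "force": force on the tool from outside, world axes, zero at the start; "moment": the same for the moment, N m; "opening": finger opening in m; "gripper_force": force on a finger pad.
Only numpy, scipy, OpenCV 4.12 (cv2) and the standard library are available. Lean on these libraries where they do the work, as an engineer would, in place of code of your own. Each camera call takes 0.05 s, during which the arm holds its last target. There are 200 camera calls.

## Working session

There is one attempt and no reset: what is moved stays moved. The work goes in short steps, Python scripts to look and compute and a tool call to move; the robot and the scene stay as the last step left them, time stands still between calls to the robot, and variables do not carry over. Pictures are saved under pics/ and viewed, at most 10 in all, crops included, and the job is handed in when it is done.

Besides the shell and the picture viewer there is one more tool, called after "Call:" by a JSON object that holds its "api" and its "payload", one argument or row to a line. apply_moves: Moves the arm, as the interface text tells. Its arguments: {"type":"object","properties":{"targets":{"type":"array","items":{"type":"object","properties":{"travel":{"type":"array","items":{"type":"number"}},"roll":{"type":"number"},"jaw":{"type":"number"}}}}},"required":["targets"]}

```bash
ls; mkdir -p pics
python3 - <<'E'
from plant import ctrl
import cv2
print(ctrl.get_obs())
for n in("scene","top"):
    cv2.imwrite(f"pics/{n}0.png",cv2.cvtColor(ctrl.snapshot(n),cv2.COLOR_RGB2BGR)); print(n,ctrl.calibration(n))
print(ctrl.calibration("wrist"))
E
```

```text
pics
{'clock': 0.0, 'joint_pos': array([-4.72635789e+01,  2.05928251e+01,  6.35092911e-01, -1.91667311e-02,
       -7.01369726e+01, -1.65068790e+01]), 'qvel': array([-0.02942993,  0.01083604,  0.021403  , -0.06544122, -0.02707311,
       -0.06652378]), 'tau': array([ 7.18160645e-04, -5.82719135e+01,  2.93056458e+01,  6.99729368e+00,
        6.92753209e-03, -1.71849083e-04]), 'tool_pos': array([ 0.29810705, -0.60510829,  0.24762   ]), 'orientation': array([ 1.79904079e+02, -9.63562066e-03, -1.53776977e+02]), 'force': array([0.18949118, 0.28527596, 0.03246599]), 'moment': array([-0.03150421, -0.0101393 , -0.05300028]), 'gripper_force': 0.0, 'opening': 0.0875450176653265}
scene {'K': array([[354.0198691 ,   0.        , 260.76167083],
       [  0.        , 354.0198691 , 187.11291321],
       [  0.        ,   0.        ,   1.        ]]), 'extrinsics': array([[-0.81844579, -0.28648417,  0.49806959,  0.05837768],
       [-0.57420151,  0.37618742, -0.72716961,  0.74862232],
       [ 0.02095507, -0.88114122, -0.47238865,  0.56547486],
       [ 0.        ,  0.        ,  0.        ,  1.        
[... 244 characters left out ...]

       [-0.99967955, -0.00941126,  0.02349946,  0.01109344],
       [-0.02288736, -0.06057781, -0.99790105,  1.28573855],
       [ 0.        ,  0.        ,  0.        ,  1.        ]])}
{'K': array([[279.23557728,   0.        , 257.51438344],
       [  0.        , 279.23557728, 192.35510789],
       [  0.        ,   0.        ,   1.        ]]), 'hand_eye': array([[-1.26345925e-03, -9.62052217e-01, -2.72862486e-01,
         7.35356134e-02],
       [ 9.99998521e-01, -1.53398373e-03,  7.78102809e-04,
         7.01691391e-04],
       [-1.16714215e-03, -2.72861099e-01,  9.62052732e-01,
        -1.35627762e-01],
       [ 0.00000000e+00,  0.00000000e+00,  0.00000000e+00,
         1.00000000e+00]])}
```

View pics/top0.png

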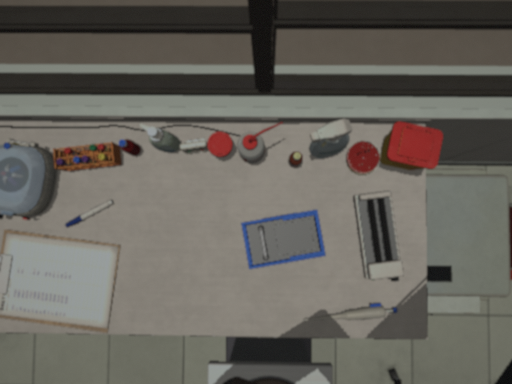

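View pics/scene0.png

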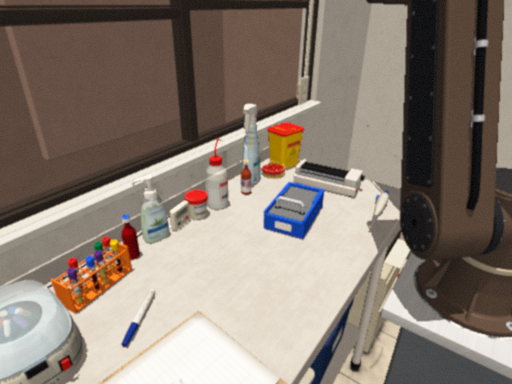

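The top view shows the blue case (corners about 242,222 / 318,210 / 325,255 / 249,268), with the handle at (264,243) at its left (world +y) end. The roller spans (354,195)–(400,278) with the panel at the bottom. The scene view agrees, with the bystanders along the back wall.

```bash
cat > h.py <<'E'
import numpy as np, cv2
from scipy.spatial.transform import Rotation as R
from plant import ctrl
def tool(o):
    T=np.eye(4); T[:3,:3]=R.from_euler('xyz',o['orientation'],degrees=True).as_matrix(); T[:3,3]=o['tool_pos']; return T
def snap(n,f):
    o=ctrl.get_obs(); im=cv2.cvtColor(ctrl.snapshot(n),cv2.COLOR_RGB2BGR); cv2.imwrite(f,im)
    c=ctrl.calibration(n); E=c['extrinsics'] if n!='wrist' else tool(o)@c['hand_eye']
    np.savez(f[:-4]+'.npz',K=c['K'],E=E); return im
def w(f,px,z):
    d=np.load(f[:-4]+'.npz'); px=np.atleast_2d(px).astype(float)
    r=np.c_[px,np.ones(len(px))]@np.linalg.inv(d['K']).T@d['E'][:3,:3].T
    t=d['E'][:3,3]; z=np.broadcast_to(z,len(px)); return t+r*((z-t[2])/r[:,2])[:,None]
def rel(o,p):  # world point in tool frame, mm
    return (np.linalg.inv(tool(o))@np.append(p,1))[:3]*1000
E
python3 - <<'E'
from h import *
o=ctrl.get_obs(); c=ctrl.calibration('top'); np.savez('pics/top0.npz',K=c['K'],E=c['extrinsics'])
im=cv2.imread('pics/top0.png'); hsv=cv2.cvtColor(im,cv2.COLOR_BGR2HSV)
m=cv2.inRange(hsv,(105,130,60),(125,255,255)); m[:, :230]=0;m[:,340:]=0;m[290:]=0;m[:200]=0
r=cv2.minAreaRect(cv2.findNonZero(m)); b=cv2.boxPoints(r); print(r)
W=w('pics/top0.png',b,.061); print(W.round(3)); C=W.mean(0);print('case',C)
for k in range(4): print(np.linalg.norm(W[k]-W[k-1]),np.degrees(np.arctan2(*(W[k]-W[k-1])[1::-1])))
print('bar',w('pics/top0.png',[[261,227],[264,243],[267,261]],.083))
m=cv2.inRange(hsv,(0,0,0),(180,255,60)); m[:,:362]=0;m[:,400:]=0;m[:190]=0;m[270:]=0
n,l,s,ce=cv2.connectedComponentsWithStats(m); print(s[s[:,4]>20])
b=cv2.boxPoints(cv2.minAreaRect(cv2.findNonZero(m)));W=w('pics/top0.png',b,.06);print('roll',W.round(3),W.mean(0))
for k in range(4): print(np.linalg.norm(W[k]-W[k-1]),np.degrees(np.arctan2(*(W[k]-W[k-1])[1::-1])))
print('byst',w('pics/top0.png',[[130,147],[296,158],[221,145]],.1))
E
```

```text
((282.8880615234375, 238.60641479492188), (45.19124221801758, 75.47579193115234), 80.13418579101562)
[[ 0.508  0.075  0.061]
 [ 0.542 -0.109  0.061]
 [ 0.433 -0.128  0.061]
 [ 0.399  0.054  0.061]]
case [ 0.47055884 -0.0270058   0.061     ]
0.11124021894432065 10.613499351753553
0.1869423660051817 -79.53550904153855
0.11103734440810661 -169.94366779486643
0.18586218712666774 100.52778370724805
bar [[0.49868816 0.02695831 0.083     ]
 [0.4600389  0.01928089 0.083     ]
 [0.41674006 0.01158986 0.083     ]]
[[     0      0    512    384 195750]
 [   377    198     16     63    437]
 [   367    200     15     62    421]]
roll [[ 0.567 -0.231  0.06 ]
 [ 0.574 -0.274  0.06 ]
 [ 0.422 -0.295  0.06 ]
 [ 0.415 -0.253  0.06 ]] [ 0.49468585 -0.26321269  0.06      ]
0.15373228234543246 8.098220695092603
0.0434881163409397 -81.1291446343176
0.15366173151140264 -172.0304616054007
0.04314405732948649 98.97123398742617
byst [[ 0.68975427  0.34788458  0.1       ]
 [ 0.66598047 -0.05606163  0.1       ]
 [ 0.69627947  0.12582808  0.1       ]]
```

Run:
```python
from h import *
o=ctrl.get_obs(); print(rel(o,[.46,.0,.25]), rel(o,[.46,.0,.25])/14)
```

```text
[-412.60703282  471.35331751   -1.63298253] [-29.47193092  33.66809411  -0.11664161]
```

Call:
{"api": "apply_moves", "payload": {
  "targets": [
    {"travel": [-29.5,33.5,0],"roll": 0,"jaw": 50},
    {"travel": [-29.5,33.5,0],"roll": 0,"jaw": 50},
    {"travel": [-29.5,33.5,0],"roll": 0,"jaw": 50},
    {"travel": [-29.5,33.5,0],"roll": 0,"jaw": 50},
    {"travel": [-29.5,33.5,0],"roll": 0,"jaw": 50},
    {"travel": [-29.5,33.5,0],"roll": 0,"jaw": 50},
    {"travel": [-29.5,33.5,0],"roll": 0,"jaw": 50}
  ]
}}

```text
clock: 0.8
tool_pos: [0.3798, -0.3021, 0.2484]
orientation: [180.0, -0.0, -153.8]
force: [1.9, 0.8, -0.2]
opening: 0.0502
gripper_force: 0.0
```

Call:
{"api": "apply_moves", "payload": {
  "targets": [
    {"travel": [-29.5,33.5,0],"roll": 0,"jaw": 50},
    {"travel": [-29.5,33.5,0],"roll": 0,"jaw": 50},
    {"travel": [-29.5,33.5,0],"roll": 0,"jaw": 50},
    {"travel": [-29.5,33.5,0],"roll": 0,"jaw": 50},
    {"travel": [-29.5,33.5,0],"roll": 0,"jaw": 50},
    {"travel": [-29.5,33.5,0],"roll": 0,"jaw": 50},
    {"travel": [-29.5,33.5,0],"roll": 0,"jaw": 50},
    {"travel": [0,0,0],"roll": 8,"jaw": 50},
    {"travel": [0,0,0],"roll": 8,"jaw": 50},
    {"travel": [0,0,0],"roll": 0,"jaw": 50}
  ]
}}

```text
clock: 1.8
tool_pos: [0.4613, -0.0018, 0.2482]
orientation: [180.0, -0.0, -169.8]
force: [0.2, -0.9, -0.1]
opening: 0.0503
gripper_force: 0.0
```

Run:
```python
from h import *
o=ctrl.get_obs(); print(o['clock'],o['tool_pos'],o['orientation'],o['joint_pos'],o['opening']); snap('wrist','pics/w1.png')
```

```text
1.8 [ 0.46127121 -0.00175361  0.24824432] [ 1.79999349e+02 -4.11508509e-02 -1.69832179e+02] [ 2.43430776e+01 -2.76957511e-02 -2.50485671e+01 -1.18137088e-02
 -6.50188675e+01 -1.04170264e+02] 0.05033441984207037
```

View pics/w1.png

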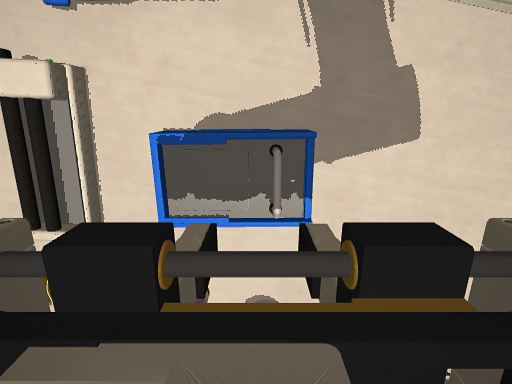

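Wrist view: the lid bar runs from (276,150) to (277,213). The case's top outline has corners about (151,133), (316,131), (311,226) and (160,225), all clear of the fingers.

Run:
```python
from h import *
f='pics/w1.png'
b=w(f,[[276,150],[277,213]],.083); print('bar',b,b.mean(0),np.linalg.norm(b[0]-b[1]),np.degrees(np.arctan2(*(b[0]-b[1])[1::-1])))
c=w(f,[[151,133],[316,131],[311,226],[160,225]],.061); print(c,c.mean(0),[np.linalg.norm(c[i]-c[i-1]) for i in range(4)],np.degrees(np.arctan2(*(c[1]-c[0])[1::-1])))
print(rel(ctrl.get_obs(),np.r_[b.mean(0)[:2],.086]))
```

```text
bar [[0.42230639 0.01241345 0.083     ]
 [0.4925733  0.02739882 0.083     ]] [0.45743984 0.01990614 0.083     ] 0.07184706021276463 -167.96125131628173
[[ 0.43074065 -0.12882776  0.061     ]
 [ 0.39580849  0.05478562  0.061     ]
 [ 0.50961407  0.07541837  0.061     ]
 [ 0.54111944 -0.10962043  0.061     ]] [ 0.46932066 -0.02706105  0.061     ] [np.float64(0.11203749360100829), np.float64(0.1869067446517126), np.float64(0.11566080081937687), np.float64(0.18770174311699978)] 100.77170348963615
[ -0.3175282   22.35936053 162.3116561 ]
```

Call:
{"api": "apply_moves", "payload": {
  "targets": [
    {"travel": [0,22.4,40],"roll": 0.3,"jaw": 40},
    {"travel": [0,0,40],"roll": 0,"jaw": 40},
    {"travel": [0,0,40],"roll": 0,"jaw": 40},
    {"travel": [0,0,25],"roll": 0,"jaw": 40},
    {"travel": [0,0,17],"roll": 0,"jaw": 40},
    {"travel": [0,0,0],"roll": 0,"jaw": 40}
  ]
}}

```text
clock: 2.45
tool_pos: [0.4559, 0.0187, 0.0845]
orientation: [-179.9, -0.3, -169.9]
force: [-0.4, 0.5, 0.2]
opening: 0.0399
gripper_force: 0.0
```

Run:
```python
from h import *
o=ctrl.get_obs(); print(o['tool_pos'],o['force']); snap('wrist','pics/w2.png')
```

```text
[0.45591268 0.01870473 0.08448476] [-0.36508941  0.51078792  0.16888508]
```

View pics/w2.png

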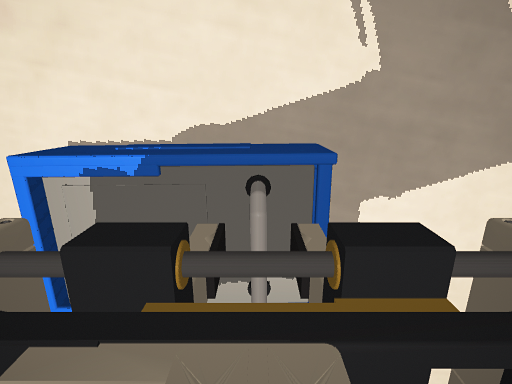

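The bar sits centred between the open fingers, around column 258, with the posts at either side. Closing now.

Call:
{"api": "apply_moves", "payload": {
  "targets": [
    {"travel": [0,0,0],"roll": 0,"jaw": 15},
    {"travel": [0,0,0],"roll": 0,"jaw": 5},
    {"travel": [0,0,0],"roll": 0,"jaw": 0},
    {"travel": [0,0,0],"roll": 0,"jaw": 0},
    {"travel": [0,0,0],"roll": 0,"jaw": 0},
    {"travel": [0,0,0],"roll": 0,"jaw": 0}
  ]
}}

```text
clock: 3.1
tool_pos: [0.4578, 0.0199, 0.0871]
orientation: [180.0, 0.0, -170.0]
force: [-1.5, -0.2, 5.7]
opening: 0.0077
gripper_force: 30.0
```

Call:
{"api": "apply_moves", "payload": {
  "targets": [
    {"travel": [0,0,-1.5],"roll": 0,"jaw": 0},
    {"travel": [0,0,-1.5],"roll": 0,"jaw": 0},
    {"travel": [0,0,-1.5],"roll": 0,"jaw": 0},
    {"travel": [0,0,-1],"roll": 0,"jaw": 0},
    {"travel": [0,0,0],"roll": 0,"jaw": 0}
  ]
}}

```text
clock: 3.6
tool_pos: [0.4575, 0.0198, 0.0921]
orientation: [180.0, -0.0, -170.1]
force: [0.5, -0.2, -2.0]
opening: 0.0077
gripper_force: 30.0
```

Call:
{"api": "apply_moves", "payload": {
  "targets": [
    {"travel": [0,3,0],"roll": 0,"jaw": 0},
    {"travel": [0,4,0],"roll": 0,"jaw": 0},
    {"travel": [0,4,0],"roll": 0,"jaw": 0},
    {"travel": [0,4,0],"roll": 0,"jaw": 0}
  ]
}}

```text
clock: 4.0
tool_pos: [0.4548, 0.035, 0.092]
orientation: [180.0, -0.0, -170.1]
force: [0.5, -0.3, -1.2]
opening: 0.0079
gripper_force: 30.0
```

Run:
```python
from h import *
o=ctrl.get_obs(); print(o['tool_pos'],o['force'],o['moment']); snap('wrist','pics/w3.png')
```

```text
[0.45482376 0.03499963 0.09202163] [ 0.49979587 -0.26529274 -1.19873979] [ 0.05606042 -0.02186156 -0.02966323]
```

View pics/w3.png

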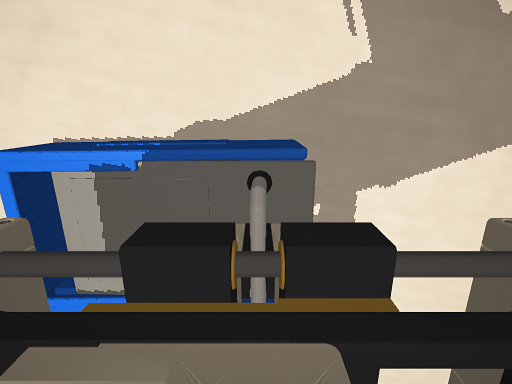

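Lid front edge (col 316) is now past the cheek end (col 306), so it is over the lip. Drawing on.

Call:
{"api": "apply_moves", "payload": {
  "targets": [
    {"travel": [0.1,8,0],"roll": 0,"jaw": 0},
    {"travel": [0.1,8,0],"roll": 0,"jaw": 0},
    {"travel": [0.1,8,0],"roll": 0,"jaw": 0},
    {"travel": [0.1,8,0],"roll": 0,"jaw": 0},
    {"travel": [0.1,8,0],"roll": 0,"jaw": 0},
    {"travel": [0.1,8,0],"roll": 0,"jaw": 0},
    {"travel": [0.1,8,0],"roll": 0,"jaw": 0},
    {"travel": [0.1,8,0],"roll": 0,"jaw": 0},
    {"travel": [0.1,8,0],"roll": 0,"jaw": 0},
    {"travel": [0.1,8,0],"roll": 0,"jaw": 0}
  ]
}}

```text
clock: 5.05
tool_pos: [0.44, 0.1138, 0.0921]
orientation: [-180.0, -0.0, -170.1]
force: [0.8, -0.3, -1.4]
opening: 0.008
gripper_force: 30.0
```

Call:
{"api": "apply_moves", "payload": {
  "targets": [
    {"travel": [0.1,8,0.5],"roll": 0,"jaw": 0},
    {"travel": [0.1,8,0.5],"roll": 0,"jaw": 0},
    {"travel": [0.1,8,1],"roll": 0,"jaw": 0},
    {"travel": [0.1,8,1],"roll": 0,"jaw": 0},
    {"travel": [0.1,8,0.5],"roll": 0,"jaw": 0},
    {"travel": [0.1,8,0],"roll": 0,"jaw": 0}
  ]
}}

```text
clock: 5.65
tool_pos: [0.4311, 0.161, 0.0884]
orientation: [-180.0, -0.0, -170.1]
force: [-0.2, -1.2, -1.6]
opening: 0.0077
gripper_force: 30.0
```

Run:
```python
from h import *
o=ctrl.get_obs(); print(o['tool_pos'],o['force'],o['moment']); a=snap('scene','pics/s4.png');b=snap('wrist','pics/w4.png')
cv2.imwrite('pics/c4.png',np.hstack([cv2.resize(a[150:270,210:400],(480,303)),cv2.resize(b,(300,225),interpolation=3) if 0 else cv2.copyMakeBorder(cv2.resize(b,(320,240)),0,63,0,0,0)]))
```

```text
[0.43107833 0.16097091 0.08844337] [-0.16694823 -1.24481624 -1.58941184] [-0.2932763  -0.11807013 -0.01740677]
```

View pics/c4.png

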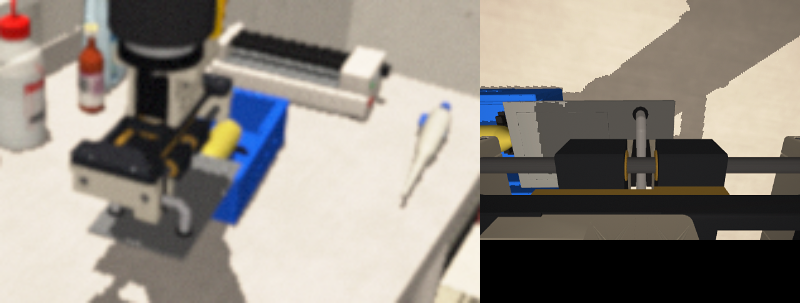

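The lid is about 143 mm out and level, and the bottle's yellow body is showing in the case. Continuing off the case, then lowering.

Call:
{"api": "apply_moves", "payload": {
  "targets": [
    {"travel": [0.1,8,0],"roll": 0,"jaw": 0},
    {"travel": [0.1,8,0],"roll": 0,"jaw": 0},
    {"travel": [0.1,8,0],"roll": 0,"jaw": 0},
    {"travel": [0.1,8,0],"roll": 0,"jaw": 0},
    {"travel": [0.1,8,0],"roll": 0,"jaw": 0},
    {"travel": [0.1,8,0],"roll": 0,"jaw": 0},
    {"travel": [0.1,8,0],"roll": 0,"jaw": 0},
    {"travel": [0.1,8,0],"roll": 0,"jaw": 0},
    {"travel": [0.1,8,0],"roll": 0,"jaw": 0},
    {"travel": [0.1,8,0],"roll": 0,"jaw": 0}
  ]
}}

```text
clock: 6.75
tool_pos: [0.4164, 0.2397, 0.0885]
orientation: [180.0, -0.0, -170.1]
force: [0.4, 0.4, -1.6]
opening: 0.0079
gripper_force: 30.0
```

Call:
{"api": "apply_moves", "payload": {
  "targets": [
    {"travel": [0,2,6],"roll": 0,"jaw": 0},
    {"travel": [0,2,6],"roll": 0,"jaw": 0},
    {"travel": [0,2,6],"roll": 0,"jaw": 0},
    {"travel": [0,0,6],"roll": 0,"jaw": 0},
    {"travel": [0,0,6],"roll": 0,"jaw": 0},
    {"travel": [0,0,5],"roll": 0,"jaw": 0},
    {"travel": [0,0,5],"roll": 0,"jaw": 0},
    {"travel": [0,0,4],"roll": 0,"jaw": 0},
    {"travel": [0,0,2],"roll": 0,"jaw": 0},
    {"travel": [0,0,0],"roll": 0,"jaw": 0}
  ]
}}

```text
clock: 7.75
tool_pos: [0.4154, 0.2448, 0.0424]
orientation: [-180.0, -0.0, -170.1]
force: [0.2, 0.1, -0.1]
opening: 0.0081
gripper_force: 30.0
```

Call:
{"api": "apply_moves", "payload": {
  "targets": [
    {"travel": [0,0,1.5],"roll": 0,"jaw": 0},
    {"travel": [0,0,0.5],"roll": 0,"jaw": 0},
    {"travel": [0,0,0],"roll": 0,"jaw": 20},
    {"travel": [0,0,0],"roll": 0,"jaw": 40},
    {"travel": [0,0,0],"roll": 0,"jaw": 40},
    {"travel": [0,0,0],"roll": 0,"jaw": 40},
    {"travel": [0,0,-20],"roll": 0,"jaw": 40},
    {"travel": [0,0,-40],"roll": 0,"jaw": 40},
    {"travel": [0,0,-40],"roll": 0,"jaw": 40},
    {"travel": [0,0,-40],"roll": 0,"jaw": 40}
  ]
}}

```text
clock: 8.75
tool_pos: [0.4152, 0.2446, 0.1822]
orientation: [-180.0, -0.0, -170.1]
force: [-0.1, 1.6, -0.0]
opening: 0.0399
gripper_force: 0.0
```

Run:
```python
from h import *
o=ctrl.get_obs(); print(o['clock'],o['tool_pos'],o['orientation'],o['joint_pos'])
print(rel(o,[.476,-.05,.22]))
```

```text
8.75 [0.41523292 0.24459887 0.18216046] [-1.79986678e+02 -1.04303161e-02 -1.70065988e+02] [ 5.39553598e+01  5.52962268e+00 -2.84949770e+01  2.81249655e-03
 -5.59921585e+01 -1.34022920e+02]
[  -9.02673197 -300.67393095  -37.77127497]
```

Call:
{"api": "apply_moves", "payload": {
  "targets": [
    {"travel": [-1,-37.5,-5],"roll": 0,"jaw": 45},
    {"travel": [-1,-37.5,-5],"roll": 0,"jaw": 45},
    {"travel": [-1,-37.5,-5],"roll": 0,"jaw": 45},
    {"travel": [-1,-37.5,-5],"roll": 0,"jaw": 45},
    {"travel": [-1,-37.5,-5],"roll": 0,"jaw": 45},
    {"travel": [-1,-37.5,-5],"roll": 0,"jaw": 45},
    {"travel": [-1,-37.5,-5],"roll": 0,"jaw": 45},
    {"travel": [-1,-37.5,-3],"roll": 0,"jaw": 45},
    {"travel": [0,0,0],"roll": -8.3,"jaw": 45},
    {"travel": [0,0,0],"roll": -8.3,"jaw": 45}
  ]
}}

```text
clock: 9.75
tool_pos: [0.475, -0.0506, 0.2185]
orientation: [180.0, -0.0, -153.3]
force: [-0.0, 0.3, -0.7]
opening: 0.0452
gripper_force: 0.0
```

Call:
{"api": "apply_moves", "payload": {
  "targets": [
    {"travel": [0,0,0],"roll": -8.2,"jaw": 45},
    {"travel": [0,0,0],"roll": -8.2,"jaw": 45},
    {"travel": [0,0,0],"roll": -8.2,"jaw": 45},
    {"travel": [0,0,0],"roll": -8.2,"jaw": 45},
    {"travel": [0,0,0],"roll": -8.2,"jaw": 45},
    {"travel": [0,0,0],"roll": -8.2,"jaw": 45},
    {"travel": [0,0,0],"roll": -8.2,"jaw": 45},
    {"travel": [0,0,0],"roll": -8.2,"jaw": 45},
    {"travel": [0,0,0],"roll": -8.2,"jaw": 45},
    {"travel": [0,0,0],"roll": 0,"jaw": 45}
  ]
}}

```text
clock: 10.75
tool_pos: [0.475, -0.0492, 0.2186]
orientation: [180.0, 0.0, -79.5]
force: [-0.4, -0.2, 0.1]
opening: 0.0451
gripper_force: 0.0
```

Run:
```python
from h import *
o=ctrl.get_obs(); print(o['clock'],o['tool_pos'],o['orientation'],o['joint_pos'],o['opening']); a=snap('wrist','pics/w5.png'); b=snap('top','pics/t5.png')
cv2.imwrite('pics/c5.png',np.hstack([a[:,:],cv2.resize(b[180:290,160:360],None,fx=1.4,fy=1.4)[:0+154].repeat(1,0) if 0 else cv2.copyMakeBorder(cv2.resize(b[180:290,160:340],(288,176)),0,208,0,0,0)]))
```

```text
10.75 [ 0.47495297 -0.04921487  0.2185716 ] [ 1.79998555e+02  2.49543967e-03 -7.95460013e+01] [ 1.77650980e+01  3.04174851e+00 -2.59827261e+01 -3.04085122e-03
 -6.09766407e+01 -7.30962392e+00] 0.045139679609727375
```

View pics/c5.png

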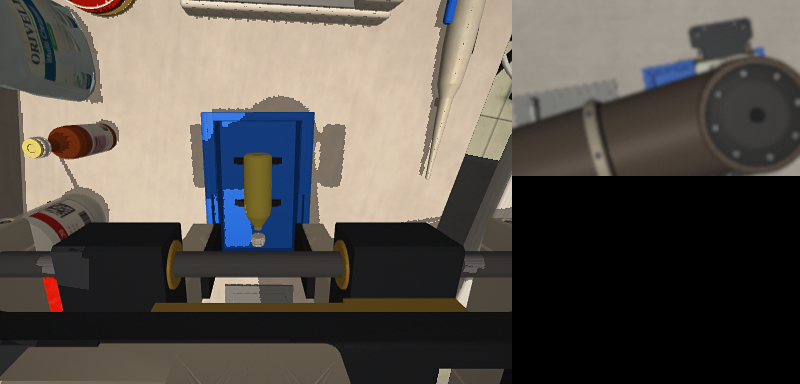

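Wrist view: the bottle lies in the saddles, its base at about (258,153), cap end at about (258,247) and body edges at columns 243–272. It is centred between the fingers (the top inset is blocked by the arm).

Run:
```python
from h import *
f='pics/w5.png'; im=cv2.imread(f); hsv=cv2.cvtColor(im,cv2.COLOR_BGR2HSV)
m=cv2.inRange(hsv,(18,90,50),(35,255,255)); m[:, :225]=0;m[:,290:]=0;m[:140]=0;m[260:]=0
for r in (155,165,175,190,200,210): 
    c=np.flatnonzero(m[r]); print(r,c.min(),c.max())
rows=np.flatnonzero(m.sum(1)>3*255);print(rows.min(),rows.max())
o=ctrl.get_obs()
for p,z in (((258,rows.min()),.026),((258,rows.min()),.043),((258,247),.026),((243,180),.026),((272,180),.026),((258,160),.023),((258,203),.023)):
    q=w(f,[p],z)[0]; print(p,z,q.round(4),rel(o,q).round(1))
```

```text
155 245 270
165 244 271
175 244 271
190 244 270
200 244 271
210 245 270
153 229
(258, np.int64(153)) 0.026 [ 0.4791 -0.0764  0.026 ] [ 27.4   0.7 192.6]
(258, np.int64(153)) 0.043 [ 0.4796 -0.0787  0.043 ] [ 29.8   0.6 175.6]
(258, 247) 0.026 [0.4572 0.0433 0.026 ] [-94.2   1.4 192.6]
(243, 180) 0.026 [ 0.4911 -0.0411  0.026 ] [ -5.2 -17.3 192.6]
(272, 180) 0.026 [ 0.4566 -0.0474  0.026 ] [ -5.1  17.7 192.6]
(258, 160) 0.023 [ 0.4775 -0.0677  0.023 ] [ 18.7   0.7 195.6]
(258, 203) 0.023 [ 0.4678 -0.0146  0.023 ] [-35.3   1.  195.6]
```

Call:
{"api": "apply_moves", "payload": {
  "targets": [
    {"travel": [-15,0.6,30],"roll": 0,"jaw": 42},
    {"travel": [0,0,40],"roll": 0,"jaw": 42},
    {"travel": [0,0,30],"roll": 0,"jaw": 42},
    {"travel": [0,0,20],"roll": 0,"jaw": 42},
    {"travel": [0,0,15],"roll": 0,"jaw": 42},
    {"travel": [0,0,0],"roll": 0,"jaw": 42}
  ]
}}

```text
clock: 11.45
tool_pos: [0.4704, -0.0349, 0.0817]
orientation: [179.8, -0.0, -79.9]
force: [-0.5, 0.3, 0.6]
opening: 0.0418
gripper_force: 0.0
```

Call:
{"api": "apply_moves", "payload": {
  "targets": [
    {"travel": [0,0,10],"roll": 0,"jaw": 42},
    {"travel": [0,0,10],"roll": 0,"jaw": 42},
    {"travel": [0,0,0],"roll": 0,"jaw": 42}
  ]
}}

```text
clock: 11.75
tool_pos: [0.4712, -0.0347, 0.0627]
orientation: [179.9, -0.0, -79.7]
force: [0.3, -0.5, 0.4]
opening: 0.0424
gripper_force: 0.0
```

Call:
{"api": "apply_moves", "payload": {
  "targets": [
    {"travel": [0,0,10],"roll": 0,"jaw": 42},
    {"travel": [0,0,10],"roll": 0,"jaw": 42},
    {"travel": [0,0,7],"roll": 0,"jaw": 42},
    {"travel": [0,0,0],"roll": 0,"jaw": 42}
  ]
}}

```text
clock: 12.15
tool_pos: [0.471, -0.0348, 0.0354]
orientation: [179.9, -0.0, -79.7]
force: [0.5, 0.3, 0.4]
opening: 0.0421
gripper_force: 0.0
```

Clean descent with no contact. Grasp and lift.

Call:
{"api": "apply_moves", "payload": {
  "targets": [
    {"travel": [0,0,0],"roll": 0,"jaw": 30},
    {"travel": [0,0,0],"roll": 0,"jaw": 20},
    {"travel": [0,0,0],"roll": 0,"jaw": 20},
    {"travel": [0,0,0],"roll": 0,"jaw": 20},
    {"travel": [0,0,0],"roll": 0,"jaw": 20}
  ]
}}

```text
clock: 12.65
tool_pos: [0.4719, -0.0345, 0.0367]
orientation: [-180.0, 0.0, -79.7]
force: [0.7, -0.4, -0.4]
opening: 0.0329
gripper_force: 30.0
```

Call:
{"api": "apply_moves", "payload": {
  "targets": [
    {"travel": [0,0,-5],"roll": 0,"jaw": 20},
    {"travel": [0,0,-15],"roll": 0,"jaw": 20},
    {"travel": [0,0,-25],"roll": 0,"jaw": 20},
    {"travel": [0,0,-35],"roll": 0,"jaw": 20},
    {"travel": [0,0,-35],"roll": 0,"jaw": 20},
    {"travel": [0,0,-35],"roll": 0,"jaw": 20},
    {"travel": [0,0,-20],"roll": 0,"jaw": 20},
    {"travel": [0,0,0],"roll": 0,"jaw": 20}
  ]
}}

```text
clock: 13.45
tool_pos: [0.4734, -0.0343, 0.2102]
orientation: [-179.6, 0.0, -79.6]
force: [0.1, 0.7, -0.8]
opening: 0.0334
gripper_force: 30.0
```

Run:
```python
from h import *
o=ctrl.get_obs(); a=np.radians(8.3); print(o['clock'],o['joint_pos'],o['tool_pos'],o['opening'])
s=np.array([.4947,-.2632,.2]); t=s-.0185*np.array([np.cos(a),np.sin(a),0]); t[2]=.205
for n,p in(('mid for final',t),): print(n,p,rel(o,p),rel(o,p)/8)
```

```text
13.45 [ 1.97306411e+01  2.97054086e+00 -2.72718435e+01  4.82345550e-02
 -5.93937458e+01 -9.39787848e+00] [ 0.47338108 -0.03425625  0.21020102] 0.033412296123031156
mid for final [ 0.47639377 -0.26587059  0.205     ] [228.38367649  38.70917065   4.88103865] [28.54795956  4.83864633  0.61012983]
```

Call:
{"api": "apply_moves", "payload": {
  "targets": [
    {"travel": [28.5,4.8,0],"roll": 0,"jaw": 20},
    {"travel": [28.5,4.8,0],"roll": 0,"jaw": 20},
    {"travel": [28.5,4.8,0],"roll": 0,"jaw": 20},
    {"travel": [28.5,4.8,0],"roll": 0,"jaw": 20},
    {"travel": [28.5,4.8,0],"roll": 0,"jaw": 20},
    {"travel": [28.5,4.8,0],"roll": 0,"jaw": 20},
    {"travel": [28.5,4.8,0],"roll": 0,"jaw": 20},
    {"travel": [28.5,4.8,0],"roll": 0,"jaw": 20},
    {"travel": [0,0,0],"roll": 8,"jaw": 20},
    {"travel": [0,0,0],"roll": 8,"jaw": 20}
  ]
}}

```text
clock: 14.45
tool_pos: [0.474, -0.2665, 0.2054]
orientation: [179.9, 0.0, -96.1]
force: [0.9, -0.2, -1.6]
opening: 0.0331
gripper_force: 30.0
```

Call:
{"api": "apply_moves", "payload": {
  "targets": [
    {"travel": [0,0,0],"roll": 8.5,"jaw": 20},
    {"travel": [0,0,0],"roll": 8.5,"jaw": 20},
    {"travel": [0,0,0],"roll": 8.5,"jaw": 20},
    {"travel": [0,0,0],"roll": 8.5,"jaw": 20},
    {"travel": [0,0,0],"roll": 8.5,"jaw": 20},
    {"travel": [0,0,0],"roll": 8.5,"jaw": 20},
    {"travel": [0,0,0],"roll": 8.5,"jaw": 20},
    {"travel": [0,0,0],"roll": 8.5,"jaw": 20},
    {"travel": [0,0,0],"roll": 8,"jaw": 20},
    {"travel": [0,0,0],"roll": 0,"jaw": 20}
  ]
}}

```text
clock: 15.45
tool_pos: [0.4744, -0.2656, 0.2058]
orientation: [180.0, -0.1, -171.8]
force: [-0.1, -0.3, -0.8]
opening: 0.0335
gripper_force: 30.0
```

Run:
```python
from h import *
o=ctrl.get_obs(); print(o['clock'],o['tool_pos'],o['orientation'],o['opening']); snap('wrist','pics/w6.png')
```

```text
15.45 [ 0.4743554  -0.26556201  0.20581774] [ 1.79962268e+02 -7.02469746e-02 -1.71799020e+02] 0.0334944961240778
```

View pics/w6.png

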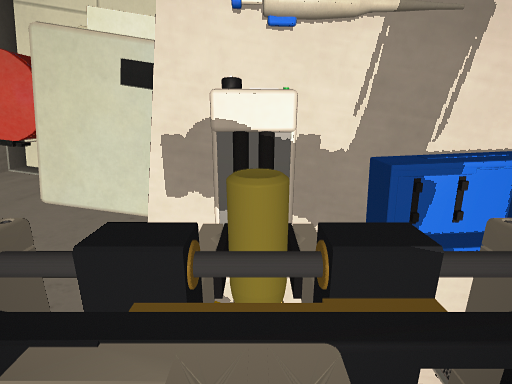

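The bottle is held upright to the view (base at row about 175, cols 228–289). The rollers show at cols 233–248 and 259–274 over rows 132–170, and the panel's roller-side edge is at row 132.

Run:
```python
from h import *
f='pics/w6.png'; im=cv2.imread(f); g=cv2.cvtColor(im,cv2.COLOR_BGR2GRAY); o=ctrl.get_obs()
for r in (136,145,155,163):
    c=np.flatnonzero(g[r,225:285]<45)+225; k=np.split(c,np.flatnonzero(np.diff(c)>4)+1); e=[(x[0],x[-1]) for x in k if len(x)>6]
    q=w(f,[((a+b+1)/2,r) for a,b in e],.0575); print(r,e,q.round(4).tolist(),[rel(o,x).round(1).tolist() for x in q])
q=w(f,[(254,132)],.06)[0]; print('end',q,rel(o,q))
```

```text
136 [(np.int64(233), np.int64(248)), (np.int64(259), np.int64(273))] [[0.425, -0.2883, 0.0575], [0.4214, -0.263, 0.0575]] [[52.1, -15.2, 148.5], [51.9, 10.3, 148.5]]
145 [(np.int64(233), np.int64(248)), (np.int64(259), np.int64(273))] [[0.4339, -0.2872, 0.0575], [0.4302, -0.2617, 0.0575]] [[43.2, -15.4, 148.5], [43.0, 10.3, 148.5]]
155 [(np.int64(233), np.int64(248)), (np.int64(259), np.int64(273))] [[0.4439, -0.2859, 0.0575], [0.4402, -0.2602, 0.0575]] [[33.1, -15.6, 148.5], [32.9, 10.3, 148.5]]
163 [(np.int64(233), np.int64(248)), (np.int64(259), np.int64(273))] [[0.452, -0.2849, 0.0575], [0.4483, -0.259, 0.0575]] [[24.9, -15.8, 148.5], [24.7, 10.3, 148.5]]
end [ 0.41913843 -0.27595334  0.06      ] [ 56.09878361  -2.14984532 145.99907363]
```

Call:
{"api": "apply_moves", "payload": {
  "targets": [
    {"travel": [-3,-3,30],"roll": 0,"jaw": 20},
    {"travel": [0,0,30],"roll": 0,"jaw": 20},
    {"travel": [0,0,25],"roll": 0,"jaw": 20},
    {"travel": [0,0,15],"roll": 0,"jaw": 20},
    {"travel": [0,0,8],"roll": 0,"jaw": 20},
    {"travel": [0,0,5],"roll": 0,"jaw": 20},
    {"travel": [0,0,2],"roll": 0,"jaw": 20},
    {"travel": [0,0,0],"roll": 0,"jaw": 20},
    {"travel": [0,0,0],"roll": 0,"jaw": 20}
  ]
}}

```text
clock: 16.4
tool_pos: [0.4788, -0.2684, 0.0923]
orientation: [-180.0, 0.1, -171.6]
force: [0.4, -0.8, -0.4]
opening: 0.0333
gripper_force: 30.0
```

Call:
{"api": "apply_moves", "payload": {
  "targets": [
    {"travel": [0,0,1],"roll": 0,"jaw": 20},
    {"travel": [0,0,1],"roll": 0,"jaw": 20},
    {"travel": [0,0,0],"roll": 0,"jaw": 20}
  ]
}}

```text
clock: 16.7
tool_pos: [0.4785, -0.2684, 0.0898]
orientation: [-180.0, 0.0, -171.7]
force: [0.5, 0.6, -1.0]
opening: 0.0331
gripper_force: 30.0
```

Call:
{"api": "apply_moves", "payload": {
  "targets": [
    {"travel": [0,0,0.7],"roll": 0,"jaw": 20},
    {"travel": [0,0,0.5],"roll": 0,"jaw": 20},
    {"travel": [0,0,0],"roll": 0,"jaw": 20}
  ]
}}

```text
clock: 17.0
tool_pos: [0.4787, -0.2687, 0.0894]
orientation: [-179.9, 0.0, -171.6]
force: [-1.4, -0.7, 8.0]
opening: 0.033
gripper_force: 30.0
```

Contact with the rollers (8 N up, little sideways). Releasing gently.

Call:
{"api": "apply_moves", "payload": {
  "targets": [
    {"travel": [0,0,0],"roll": 0,"jaw": 35},
    {"travel": [0,0,0],"roll": 0,"jaw": 38},
    {"travel": [0,0,0],"roll": 0,"jaw": 44},
    {"travel": [0,0,0],"roll": 0,"jaw": 48},
    {"travel": [0,0,0],"roll": 0,"jaw": 48},
    {"travel": [0,0,-10],"roll": 0,"jaw": 48},
    {"travel": [0,0,-20],"roll": 0,"jaw": 48},
    {"travel": [0,0,-40],"roll": 0,"jaw": 48},
    {"travel": [0,0,-40],"roll": 0,"jaw": 48},
    {"travel": [0,0,0],"roll": 0,"jaw": 48}
  ]
}}

```text
clock: 18.0
tool_pos: [0.4813, -0.2694, 0.205]
orientation: [-179.7, 0.5, -171.6]
force: [0.2, -0.1, -0.3]
opening: 0.0482
gripper_force: 0.0
```

Run:
```python
from h import *
print(ctrl.get_obs()['clock']); a=snap('wrist','pics/w7.png'); b=snap('scene','pics/s7.png')
cv2.imwrite('pics/c7.png',np.hstack([cv2.resize(a,(400,300)),cv2.resize(b[110:275,170:390],(400,300))]))
```

```text
18.0
```

View pics/c7.png

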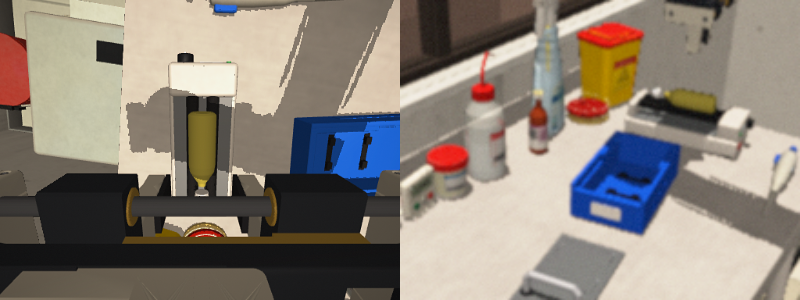

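The bottle lies in the valley between the rollers, centred (wrist panel, col about 203, rows 112–190). The lid lies flat on the bench with its handle up, and the bystanders are where they were. Handing in.

```bash
python3 -c "from plant import ctrl; print(ctrl.close_job())"
```

```text
the job is handed in; nothing more can be done
None
```

The job is handed in at about 18 s on the clock: the last pictures show the bottle lying in the roller valley, the lid flat on the bench with its handle up, the bystanders in place and the gripper clear; the judge returned no verdict.

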